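Draw the blind plug with the puller

TASK

Take the puller rod from its stand, work its foot lightly into the keyhole of the plug in the machined housing and give it a quarter turn so that it hooks, then draw the plug straight up out of its bore. Set the plug down gently and upright in the shallow tray and leave it there with the puller still in it. Pull the plug only with the puller, and leave the other things on the table where they are.

Things in the scene. Friction and masses are not known exactly. Their poses are not given: they have to be found in the camera images.
- puller_grip (a point): Centre of the handle of the loose steel puller rod (0.12 kg), which hangs upright in its stand at the start. The handle is a dark square bar 24 x 24 mm, 45 mm tall, its flats square to the point's x and y; z is up the rod. Under the handle is a round collar 38 mm across, 4 mm thick, that rests on the stand; then a 12 mm round neck. The rod's flat lower end is 84.5 mm below this point.
- puller_lugs (a point): Centre of the cross lugs at the puller's foot, on the rod's axis 73.5 mm below the handle's centre: one bar 24 mm long along this point's x, 6 mm wide (y), 6 mm tall. Under the bar a 12 mm round nose goes on for 8 mm, tapering to 9 mm at its flat end, 11 mm below this point.
- puller: The whole puller rod, 107 mm long; origin at its flat lower end, z up the rod, x along the lugs.
- stand: Fixed dark steel stand of the puller, 64 x 64 mm and 68 mm high: a top plate with a 29 mm round hole on two cheeks (on its y sides). Origin under its centre. The puller hangs through the hole with its lower end 10 mm above the table; the end is clear of the stand once the puller is 60 mm higher.
- housing: Fixed aluminium block 104 x 88 x 45 mm, origin under its centre. An upright round bore, 44 mm wide and 37 mm deep, in the middle of its top holds the plug. Three sprung rubber pads deep in the bore grip the plug's lower 16 mm: starting it takes about 8 to 20 N upward; after some 15 mm of travel only its weight is left.
- bore_mouth (a point): Centre of the bore on the housing's top face, 45 mm above the table.
- plug_top (a point): Centre of the plug's top face, 39 mm above its underside, 2 mm proud of the housing at the start. In it is the keyhole: a round hole 14.6 mm across with a straight slot through its centre, 26.8 x 8.6 mm, in a disc 5 mm thick. The slot's direction is NOT reported: it lies anywhere within 0.7 rad either way of this point's x axis (a half turn makes no difference).
- plug: The whole loose steel plug, a cylinder 40 mm across and 39 mm tall, about 0.3 kg; origin at the centre of its underside, z up. It sits nearly flush in the housing, so it cannot be gripped directly. Keep the push or pull on it under 40 N: touch it at 15 mm/s or slower.
- tray: Fixed shallow grey metal tray, 173 mm along its x, 258 mm along its y, with a rim 15 mm high; origin under its centre. Its inner floor is 156 x 242 mm and lies on the table, so a thing in it stands at table height.
- label_roll: Bystander: roll of white labels lying flat, 68 mm across, 26 mm high, behind the housing.
- counter: Bystander: white tally counter with a finger ring, 46 x 67 x 22 mm, in front of the housing.
- pen: Bystander: red and white marker lying behind the housing, 135 mm long, 17 mm thick.
- plug_chamber (a point): Centre of the floor of the chamber under the keyhole disc, 23 mm below the plug's top; 33 mm wide, 18 mm high. With the nose in the round hole the lugs rest on the disc; turned to within about 0.1 rad of the slot they pass, until the nose stands on this floor. A quarter turn either way then hooks them under the disc, with 4 mm of up and down play. The disc holds still against light turning.
Things that resemble listed ones, but are neither listed nor needed, are in the scene too. Leave any purple look-alike of the puller alone.

How it is judged:
By the outcome, as a careful person would: the job done as asked, in the order asked, and still so for the second after the job is handed in, with the robot touching nothing.
It also fails if it takes over 72 s, if anything falls off the work surface, if the arm or the gripper's body presses on something with over 40 N, if the wrist force passes 120 N, or if a joint passes its speed limit or range.

ROBOT

A 7-joint arm with a two-finger parallel gripper is mounted at the origin on a cart in front of the work surface, level with it; the furniture and walls round the work are solid. World frame = base frame: x ahead of the robot, y to its left, z up, the work surface at z = 0. Lengths are in m, angles in rad, forces in N, time in s.
With the tool pointing down it reaches from about 0.4 to 0.925 m from the base axis. Payload 4.1 kg.
Tool frame: the origin (TCP) lies midway between the tips of the shut fingers; the grasp point (between the pads) lies 19 mm behind it; y points along the fingers, z is the direction in which the jaws open and shut, and the axes are right-handed (so a half turn about y gives the same grasp; the last joint's range is limited). The gripper opens to 85 mm and grips with 20 to 120 N. Pads are 22 mm wide; open, the fingers measure 114 mm over their backs; the gripper's body (76 mm by 85 mm) begins 54 mm behind the grasp point. The pads swing forward as they close: fully open they stand 13 mm farther back than shut.
Start: joints at [1.004, 0.398, 0.045, 1.537, -0.019, 1.207, -0.051], TCP at [0.293, -0.58, 0.231] pointing down, gripper open.
Joint ranges: [-2.82, 2.82], [-0.49, 2.23], [-1.37, 1.46], [0, 2.46], [-1.36, 4.5], [0.23, 2], [-2.94, 2.94]. Speed limits (rad/s): [2.57, 2.57, 3.14, 3.14, 3.14, 3.14, 3.14].

INTERFACE

Orientations are given as a unit quaternion [w, x, y, z].
In Python, from station import telemetry, viewer, job gives the robot as it stands.
- The arm moves only by the shell command python3 -m creep 'ROWS' [FORCE]. ROWS is JSON, one flat list of numbers, 7 for each row, row after row: the shift along the tool's x, y, z in units of 30 mm (1.0 is 30 mm), then the turn, a rotation vector about the tool's x, y, z in units of 6 degrees (1.0 is 6 degrees), then the finger opening in mm, from 0 to 85.4. In form: [x, y, z, ax, ay, az, fingers, x, y, z, ax, ay, az, fingers, ...]. A call has 1 to 8 rows; each row is the pose to reach, as a shift and turn from the pose commanded when the call began, along the tool's axes at that moment; what a row does not reach only later rows make up. A row lasts 1/8 s, in which the tool goes at most 62.5 mm and 10.7 degrees, less where a joint would pass 70% of its speed; a pose out of reach is approached as far as the arm can. A call with a gripper value outside its range is refused whole. The fingers move at their own pace and stop on an object; FORCE is the grip in N (left out, the last holds). Time passes only in rows, so rows that repeat a pose let the fingers close. It gives the time, the measured TCP pose, the force and the opening at its end, in the units of the state.
- telemetry.get_state(): the state, without advancing time (a new reading comes with each control period).
- viewer.grab_frame(name): name is "scene" or "top"; returns the picture (384x512x3 uint8, red, green, blue); there is no depth.
- viewer.camera_model(name): a dict with "intrinsics" (3x3 intrinsics, pixels), "xyz" and "attitude" of the camera in the world. Camera axes: x right, y down, z forward; pixel columns grow to the right and rows downward; lengths in m; the calibration is good to about 2 mm. A picture is of the moment at which its call begins. camera_model takes no time and is no camera call.
- job.hand_in(): hands the job in, once; it reports no verdict.
The state is a dict: "time_s": time; "qpos": joint angles; "joint_velocities": joint speeds; "joint_torque": joint torques, N m; "eef_pos": TCP position; "tcp_rot": TCP orientation; "wrist_force": force on the tool from outside, world axes, zero at the start; "ft_torque": the same for the moment, N m; "opening": opening from 0.0 (shut) to 1.0 (fully open).
Only numpy, scipy, OpenCV 4.12 (cv2) and the standard library are available. Lean on these libraries where they do the work, as an engineer would, in place of code of your own. Each camera call takes 0.05 s, during which the arm holds its last target.

## Working session

There is one attempt and no reset: what is moved stays moved. The work goes in short steps, Python scripts to look and compute and a shell command to move; the robot and the scene stay as the last step left them, time stands still between calls to the robot, and variables do not carry over. Pictures are saved under pics/ and viewed, and the job is handed in when it is done.

```bash
ls; mkdir -p pics
python3 - <<'E'
from station import telemetry, viewer
import cv2
print(telemetry.get_state())
for n in ("scene","top"):
    f=viewer.grab_frame(n); cv2.imwrite(f"pics/{n}0.png",f[:,:,::-1]); print(viewer.camera_model(n))
E
```

```text
pics
{'time_s': 0.0, 'qpos': array([ 1.00399699,  0.39924762,  0.04503525,  1.53788136, -0.01875578,
        1.20689542, -0.05068416]), 'joint_velocities': array([ 0.00013806, -0.0007376 ,  0.00013756,  0.00038972, -0.00036616,
        0.00044673, -0.00026674]), 'joint_torque': array([ 1.02631650e-04, -4.75119066e+01,  1.36503361e+00, -2.54217196e+01,
        1.17063860e-02,  9.52029746e-03, -2.15298610e-05]), 'eef_pos': array([ 0.29284699, -0.57958043,  0.23022692]), 'tcp_rot': array([ 0.16372946, -0.16411995,  0.6885264 , -0.68715988]), 'wrist_force': array([ 0.34559067, -0.52859532, -0.21745078]), 'ft_torque': array([0.00993564, 0.04391156, 0.02012492]), 'opening': 0.9945997809278537}
{'intrinsics': array([[472.47162568,   0.        , 260.26164945],
       [  0.        , 472.47162568, 195.57264962],
       [  0.        ,   0.        ,   1.        ]]), 'xyz': array([-0.15023067,  0.95114443,  0.62062199]), 'attitude': array([ 0.17500091, -0.2748847 ,  0.78836552, -0.5218169 ])}
{'intrinsics': array([[350.76275484,   0.        , 250.83034207],
       [  0.        , 350.76275484, 190.2373789 ],
       [  0.        ,   0.        ,   1.        ]]), 'xyz': array([ 0.449607  , -0.03056616,  0.91724183]), 'attitude': array([ 0.05400208, -0.69746246,  0.71302896, -0.04711259])}
```

View pics/scene0.png

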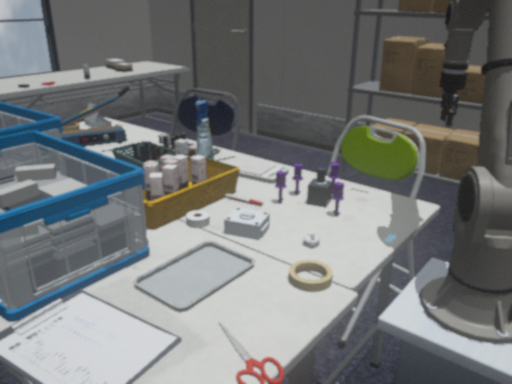

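View pics/top0.png

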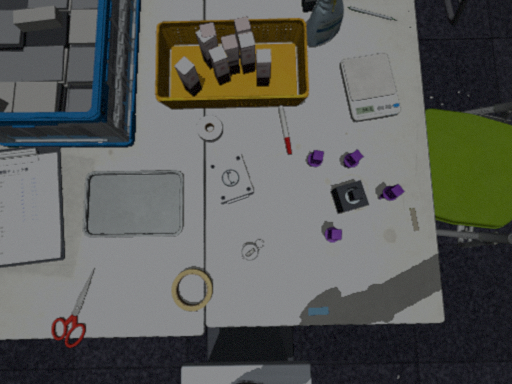

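The top view shows the housing at about (231,178), the stand at about (350,195) with purple look-alikes around it, and the tray at about (135,203). I'll enlarge those areas.

```bash
cat > h.py <<'E'
import numpy as np, cv2
from scipy.spatial.transform import Rotation as R
from station import telemetry, viewer
def rot(q): return R.from_quat(np.roll(q,-1))
def ray(n,u,v,z):
    m=viewer.camera_model(n); d=rot(m["attitude"]).apply(np.linalg.solve(m["intrinsics"],[u,v,1.]))
    c=m["xyz"]; return c+d*(z-c[2])/d[2]
def proj(n,p):
    m=viewer.camera_model(n); q=rot(m["attitude"]).inv().apply(np.atleast_2d(p)-m["xyz"]); q=q@m["intrinsics"].T; return q[:,:2]/q[:,2:]
def crop(img,u0,v0,w,h,s,name):
    c=cv2.resize(img[v0:v0+h,u0:u0+w],None,fx=s,fy=s,interpolation=cv2.INTER_CUBIC)
    for k in range(0,w,10): cv2.line(c,(k*s,0),(k*s,6 if k%50 else 14),(0,0,255),1); cv2.putText(c,str(u0+k),(k*s,24),0,.35,(0,0,255),1)
    for k in range(0,h,10): cv2.line(c,(0,k*s),(6,k*s),(0,0,255),1); cv2.putText(c,str(v0+k),(8,k*s+4),0,.35,(0,0,255),1)
    cv2.imwrite("pics/"+name+".png",c)
E
python3 - <<'E'
from h import *
t=cv2.imread("pics/top0.png"); s=cv2.imread("pics/scene0.png")
crop(t,205,150,60,60,10,"t_house"); crop(t,325,170,60,50,10,"t_stand"); crop(s,215,160,140,90,5,"s_all")
crop(s,220,195,60,50,10,"s_house")
E
```

```text
(no output)
```

View pics/t_house.png

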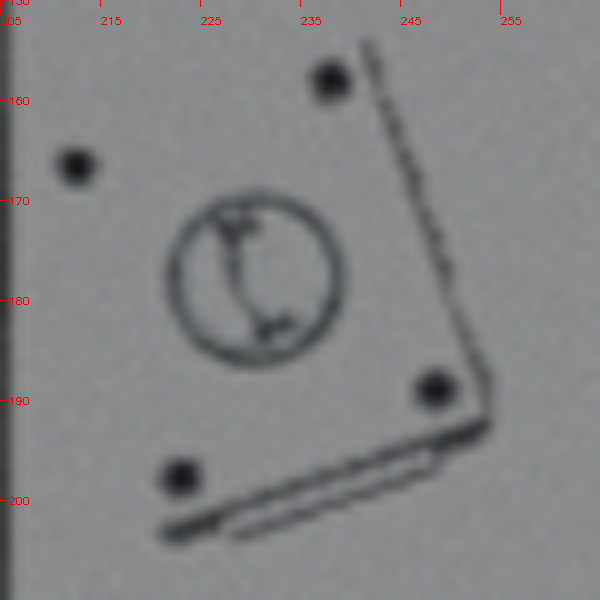

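View pics/t_stand.png

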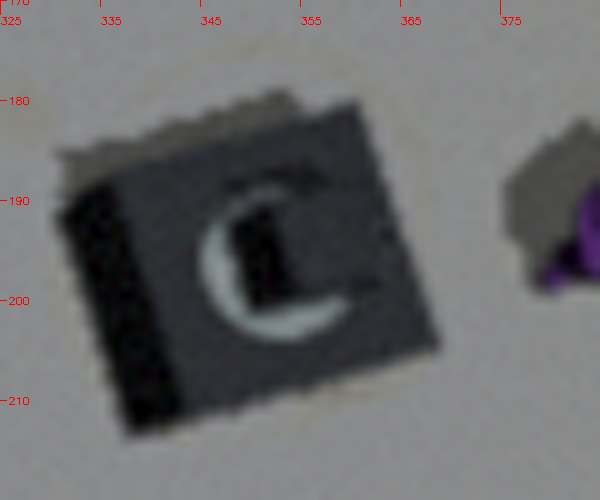

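View pics/s_all.png

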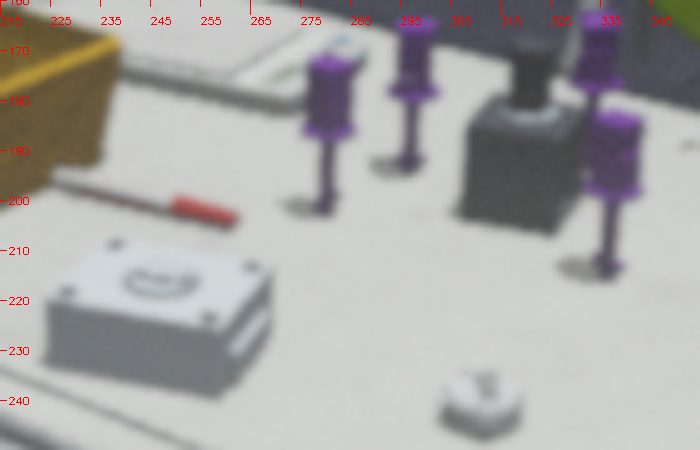

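Run:
```python
from h import *
np.set_printoptions(precision=4,suppress=True)
print("plug",ray("top",230.3,178,.047))
for p in [(238,158),(212.5,166.5),(248.5,189),(223,197.8)]: print("hole",ray("top",*p,.045))
a=ray("top",228.8,172.2,.047);b=ray("top",232.3,182.8,.047);print("slot",a,b,np.degrees(np.arctan2(*(a-b)[1::-1])))
print("stand corners",*[ray("top",*p,.068) for p in [(360.5,180),(368.5,204.7),(343,212),(336,187.5)]])
# scene check of projections
for n in ("top","scene"): print(n,proj(n,[ray("top",230.3,178,.047)]))
for p in [(86,170),(184,170),(184,237),(85,237)]: print("tray",ray("top",*p,.015))
print("finger tcp axes",rot(telemetry.get_state()["tcp_rot"]).as_matrix())
t=cv2.imread("pics/top0.png"); s=cv2.imread("pics/scene0.png")
crop(s,300,160,50,50,12,"s_stand"); crop(t,80,160,115,90,6,"t_tray");crop(t,300,145,110,100,6,"t_pur")
```

```text
plug [0.6075 0.0277 0.047 ]
hole [0.6591 0.0075 0.045 ]
hole [0.6385 0.0727 0.045 ]
hole [ 0.5787 -0.0176  0.045 ]
hole [0.5578 0.0468 0.045 ]
slot [0.6224 0.0313 0.047 ] [0.5951 0.0228 0.047 ] 17.218278548230355
stand corners [ 0.5912 -0.2925  0.068 ] [ 0.5302 -0.3078  0.068 ] [ 0.5138 -0.2452  0.068 ] [ 0.5741 -0.2317  0.068 ]
top [[230.3 178. ]]
scene [[248.0718 215.6103]]
tray [0.6435 0.4099 0.015 ]
tray [0.6374 0.1512 0.015 ]
tray [0.4629 0.1502 0.015 ]
tray [0.4684 0.4045 0.015 ]
finger tcp axes [[-0.8925 -0.0009  0.451 ]
 [-0.451   0.0015 -0.8925]
 [ 0.0001 -1.     -0.0018]]
```

View pics/s_stand.png

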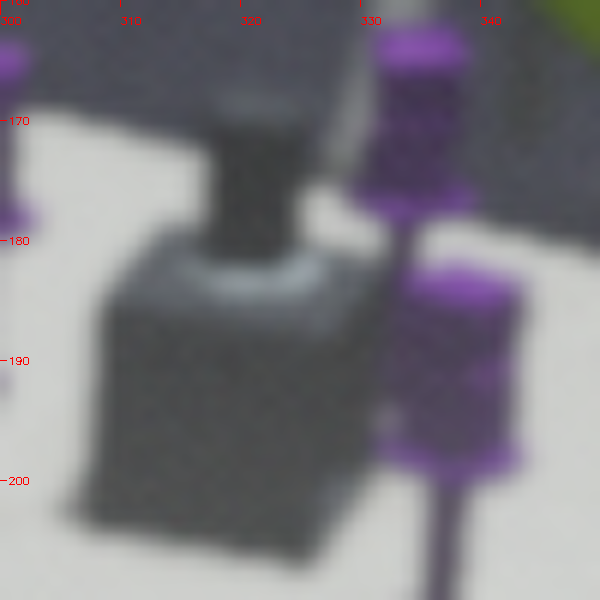

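View pics/t_tray.png

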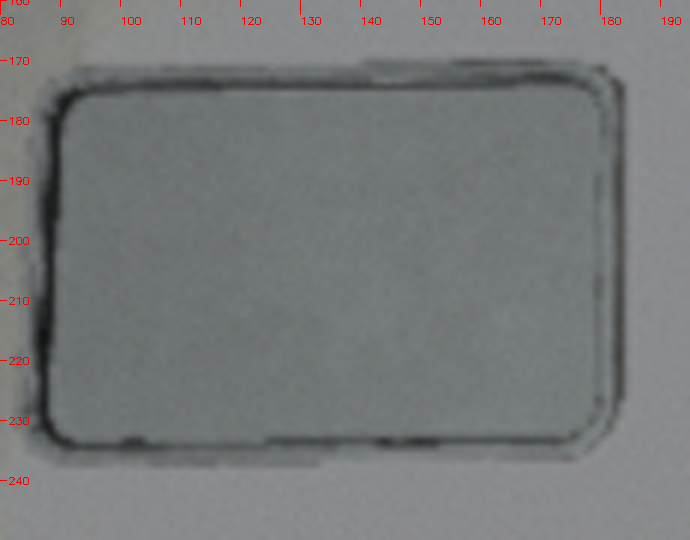

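View pics/t_pur.png

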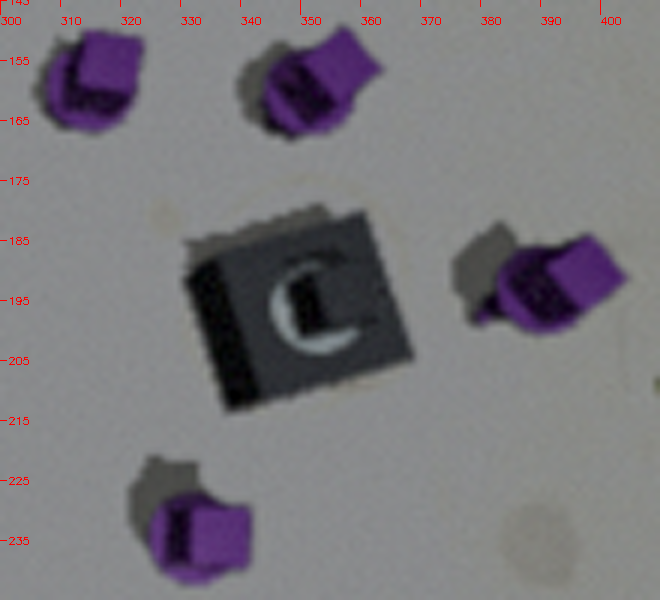

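Run:
```python
from h import *
np.set_printoptions(precision=4,suppress=True)
acc=np.mean([viewer.grab_frame("top").astype(float) for _ in range(6)],0)
sc=np.mean([viewer.grab_frame("scene").astype(float) for _ in range(6)],0)
np.save("acc.npy",acc);np.save("sc.npy",sc)
e=np.clip(acc[:,:,::-1]*2.2-20,0,255).astype(np.uint8); crop(e,330,175,45,42,14,"t_stand2")
e=np.clip((acc[:,:,::-1]-100)*3,0,255).astype(np.uint8); crop(e,217,165,28,26,22,"t_plug2")
e=np.clip((sc[:,:,::-1]-90)*1.6,0,255).astype(np.uint8); crop(e,232,205,34,20,20,"s_plug2")
print(ray("top",352.7,196.3,.072),telemetry.get_state()["time_s"], acc[170:187,221:240].min())
```

```text
[ 0.551  -0.2698  0.072 ] 0.7 60.833333333333336
```

View pics/t_stand2.png

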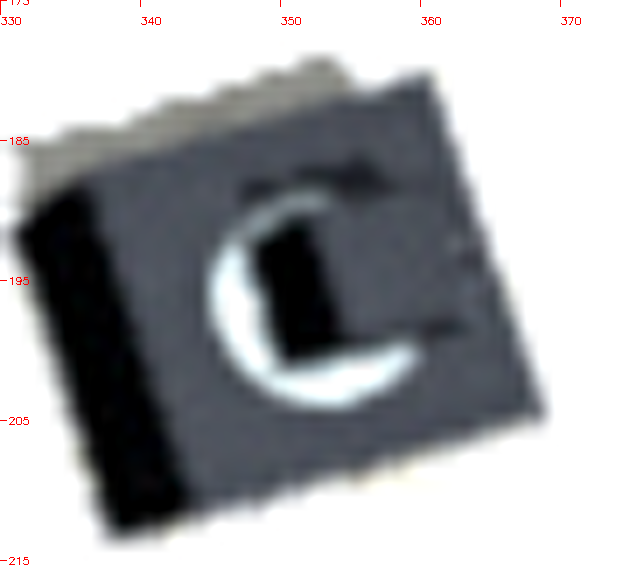

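View pics/t_plug2.png

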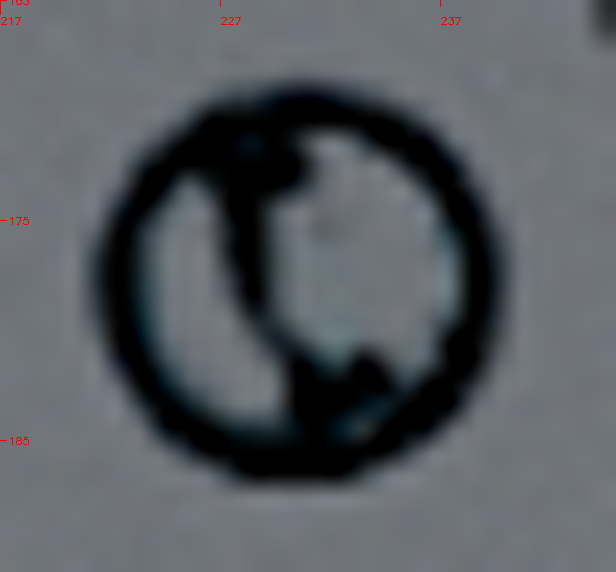

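View pics/s_plug2.png

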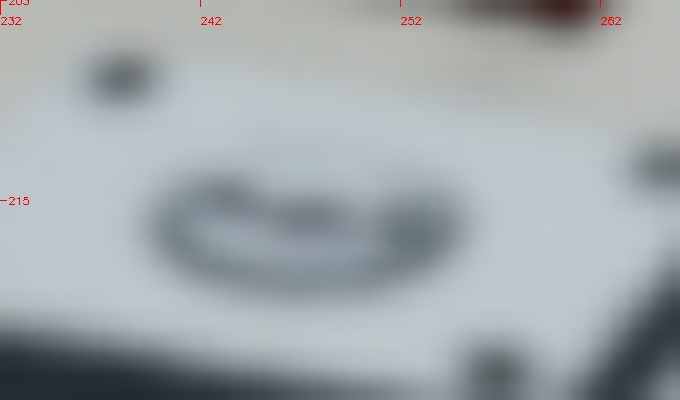

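The plug centre is at about (230.5,177.9) in the top image, and the slot runs from (228.5,172.2) to (232,182.8), which gives a yaw of about 17.5°. The collar centre is at about (352.8,196.3), with the handle flats at about 14–15°. Next I work out the approach.

```bash
cat >> h.py <<'E'
np.set_printoptions(precision=3,suppress=True)
def goto(p,yaw):
    """units for move to TCP p with jaw axis yaw (deg), tool down"""
    s=telemetry.get_state(); r=rot(s["tcp_rot"]); a=np.radians(yaw)
    z=np.array([np.cos(a),np.sin(a),0]); y=np.array([0,0,-1.]); x=np.cross(y,z)
    T=R.from_matrix(np.c_[x,y,z]); d=r.inv().apply(np.array(p)-s["eef_pos"])/.03
    rv=np.degrees((r.inv()*T).as_rotvec())/6
    print("shift",d,"turn",rv); return d,rv
def stat():
    s=telemetry.get_state(); m=rot(s["tcp_rot"]).as_matrix()
    print("t%.2f"%s["time_s"],"p",s["eef_pos"]*1000,"yaw %.2f"%np.degrees(np.arctan2(m[1,2],m[0,2])),"tilt",m[:2,1],"F",s["wrist_force"],"M",s["ft_torque"],"op %.3f"%s["opening"],"q",s["qpos"])
E
python3 - <<'E'
from h import *
stat(); goto([.5515,-.2698,.19],-75.7)
for p in [(315,159),(352,159),(390,194),(331,234)]: print(ray("top",*p,.065))
E
```

```text
t0.70 p [ 293.155 -580.227  231.408] yaw -63.19 tilt [ 0. -0.] F [-0.558  0.308 -0.958] M [ 0.003  0.058 -0.005] op 0.998 q [ 1.004  0.398  0.045  1.537 -0.019  1.207 -0.051]
shift [-12.353   1.379  -5.352] turn [-0.002  2.084 -0.   ]
[ 0.647 -0.184  0.065]
[ 0.645 -0.276  0.065]
[ 0.555 -0.363  0.065]
[ 0.462 -0.214  0.065]
```

```bash
python3 -m creep '[-1.5,0,-0.65,0,0.3,0,60, -3.1,0,-1.3,0,0.6,0,60, -4.7,0,-2.0,0,0.9,0,60, -6.3,0,-2.7,0,1.2,0,60, -7.9,0.2,-3.4,0,1.5,0,60, -9.5,0.5,-4.1,0,1.8,0,60, -11,0.9,-4.8,0,2.1,0,60, -12.35,1.35,-5.35,0,2.1,0,60]' 60
python3 - <<'E'
from h import *
stat(); goto([.5515,-.2698,.17],-75.7)
f=viewer.grab_frame("top");cv2.imwrite("pics/a1.png",f[:,:,::-1])
f=viewer.grab_frame("scene");cv2.imwrite("pics/a2.png",f[:,:,::-1])
E
```

```text
time_s: 1.7
eef_pos: [0.5528, -0.268, 0.1909]
tcp_rot: [-0.088, 0.087, -0.702, 0.702]
wrist_force: [-0.1, -0.0, -0.1]
opening: 0.704
t1.70 p [ 552.806 -267.996  190.868] yaw -75.74 tilt [ 0.001 -0.   ] F [-0.126 -0.039 -0.097] M [ 0.001  0.013 -0.046] op 0.704 q [ 0.451  0.367 -0.089  1.672  0.036  1.103 -0.97 ]
shift [0.058 0.696 0.047] turn [-0.004 -0.006 -0.009]
```

View pics/a1.png

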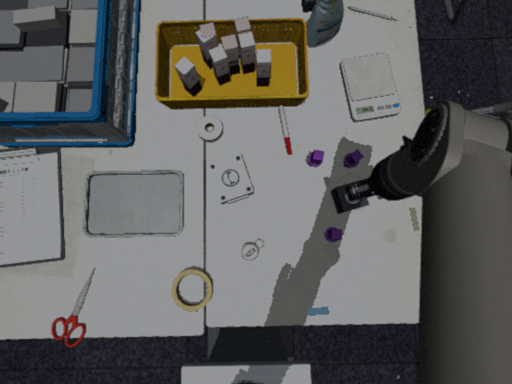

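View pics/a2.png

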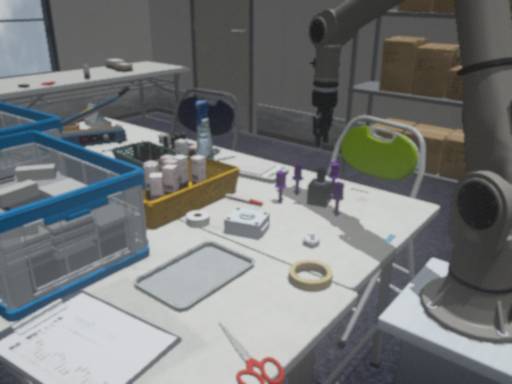

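The gripper is above the stand at about (365,190) in the top view, clear of the purple rods. I'll descend.

```bash
python3 -m creep '[0.05,0.8,0.05,0,0,0,60, 0.05,1.6,0.05,0,0,0,60, 0.05,2.3,0.05,0,0,0,60, 0.05,2.9,0.05,0,0,0,60, 0.05,3.3,0.05,0,0,0,60, 0.05,3.6,0.05,0,0,0,60, 0.05,3.7,0.05,0,0,0,60,0.05,3.7,0.05,0,0,0,60]' 60
python3 - <<'E'
from h import *
stat()
t=viewer.grab_frame("top")[:,:,::-1];crop(np.clip(t*1.8,0,255).astype(np.uint8),320,165,65,55,10,"b1")
s=viewer.grab_frame("scene")[:,:,::-1];crop(np.clip(s*1.5,0,255).astype(np.uint8),290,140,60,70,8,"b2")
E
```

```text
time_s: 2.8
eef_pos: [0.5506, -0.2718, 0.08]
tcp_rot: [-0.088, 0.087, -0.702, 0.702]
wrist_force: [0.4, -0.6, 0.8]
opening: 0.7
t2.80 p [ 550.559 -271.773   80.047] yaw -75.79 tilt [ 0. -0.] F [ 0.396 -0.582  0.755] M [-0.019  0.019 -0.035] op 0.700 q [ 0.454  0.483 -0.085  1.771  0.051  0.889 -0.977]
```

View pics/b1.png

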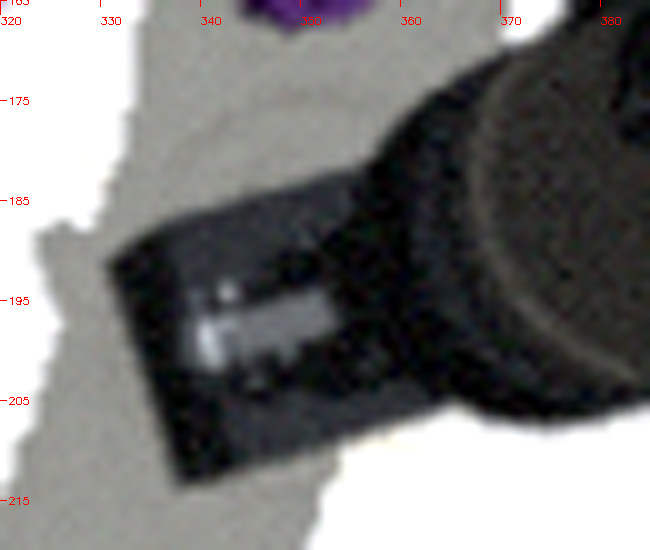

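View pics/b2.png

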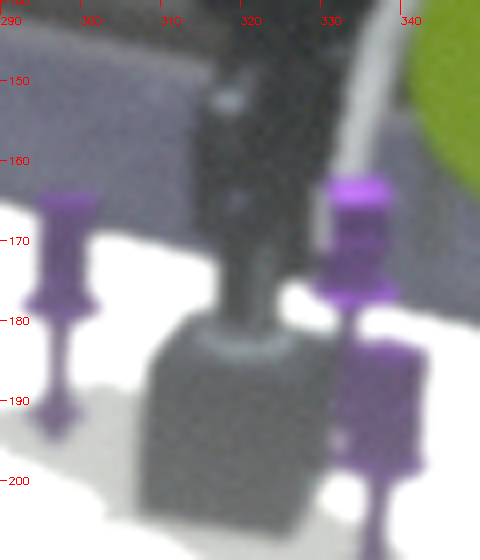

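The fingers straddle the handle, with the collar at about (318,183) in the scene view. Now I close the gripper.

```bash
python3 -m creep '[0,0,0,0,0,0,40, 0,0,0,0,0,0,20, 0,0,0,0,0,0,15, 0,0,0,0,0,0,15, 0,0,0,0,0,0,15, 0,0,0,0,0,0,15]' 80; python3 -c "
from h import *
stat()"
```

```text
time_s: 3.65
eef_pos: [0.5507, -0.2718, 0.0803]
tcp_rot: [-0.088, 0.087, -0.701, 0.702]
wrist_force: [-0.2, 0.7, 4.8]
opening: 0.268
t3.65 p [ 550.719 -271.799   80.276] yaw -75.79 tilt [ 0.001 -0.   ] F [-0.194  0.662  4.819] M [0.109 0.149 0.01 ] op 0.268 q [ 0.454  0.483 -0.085  1.77   0.051  0.889 -0.977]
```

```bash
python3 -m creep '[0,-0.2,0,0,0,0,15, 0,-0.8,0,0,0,0,15, 0,-1.8,0,0,0,0,15, 0,-2.8,0,0,0,0,15, 0,-3.6,0,0,0,0,15, 0,-4.2,0,0,0,0,15, 0,-4.4,0,0,0,0,15, 0,-4.4,0,0,0,0,15]'
python3 - <<'E'
from h import *
stat()
t=viewer.grab_frame("top")[:,:,::-1];crop(np.clip(t*1.6,0,255).astype(np.uint8),320,155,75,60,9,"c1")
s=viewer.grab_frame("scene")[:,:,::-1];crop(np.clip(s*1.4,0,255).astype(np.uint8),290,120,60,70,8,"c2")
E
```

```text
time_s: 4.65
eef_pos: [0.5502, -0.2716, 0.2117]
tcp_rot: [0.087, -0.088, 0.702, -0.702]
wrist_force: [-0.7, 0.0, -1.3]
opening: 0.268
t4.65 p [ 550.178 -271.597  211.693] yaw -75.79 tilt [-0.  0.] F [-0.699  0.025 -1.335] M [-0.03   0.017 -0.005] op 0.268 q [ 0.457  0.349 -0.087  1.65   0.033  1.144 -0.962]
```

View pics/c1.png

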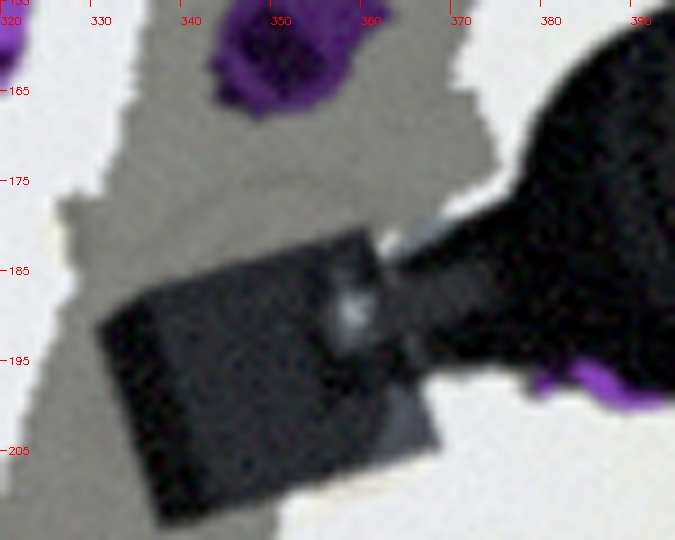

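View pics/c2.png

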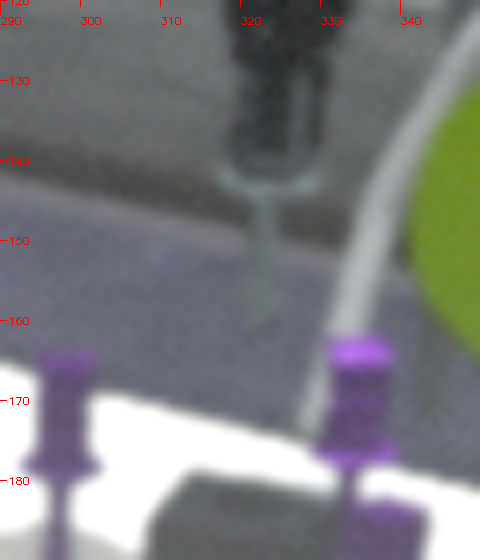

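The rod came out of the stand: the collar is at (322,142) and the lugs at about (322,157), too faint there to read their direction. I'll move it over the housing, against the white table.

Run:
```python
from h import *
P=ray("top",230.5,177.9,.047); print(P,proj("scene",[P])); goto([P[0],P[1],.17],-72.5)
```

```text
[0.608 0.027 0.047] [[248.119 215.526]]
shift [-4.319  1.36  -9.171] turn [ 0.012 -0.549  0.016]
```

```bash
python3 -m creep '[-0.5,0,-1.1,0,-0.1,0,15, -1.1,0,-2.4,0,-0.2,0,15, -1.7,0,-3.7,0,-0.3,0,15, -2.4,0,-5.0,0,-0.4,0,15, -3.1,0.3,-6.5,0,-0.55,0,15, -3.7,0.7,-7.9,0,-0.55,0,15, -4.32,1.2,-9.15,0,-0.55,0,15, -4.32,1.36,-9.15,0,-0.55,0,15]'
python3 - <<'E'
from h import *
stat()
t=viewer.grab_frame("top")[:,:,::-1];crop(np.clip(t*1.3,0,255).astype(np.uint8),200,140,75,60,9,"d1")
s=viewer.grab_frame("scene")[:,:,::-1];crop(np.clip(s*1.1,0,255).astype(np.uint8),215,140,70,90,7,"d2")
E
```

```text
time_s: 5.75
eef_pos: [0.6075, 0.032, 0.1688]
tcp_rot: [0.109, -0.111, 0.7, -0.697]
wrist_force: [-0.9, -0.0, -1.3]
opening: 0.27
t5.75 p [607.51   31.977 168.83 ] yaw -72.04 tilt [-0.003  0.003] F [-0.897 -0.044 -1.332] M [-0.019  0.012  0.002] op 0.270 q [ 0.057  0.385 -0.23   1.704  0.094  1.066 -1.459]
```

View pics/d1.png

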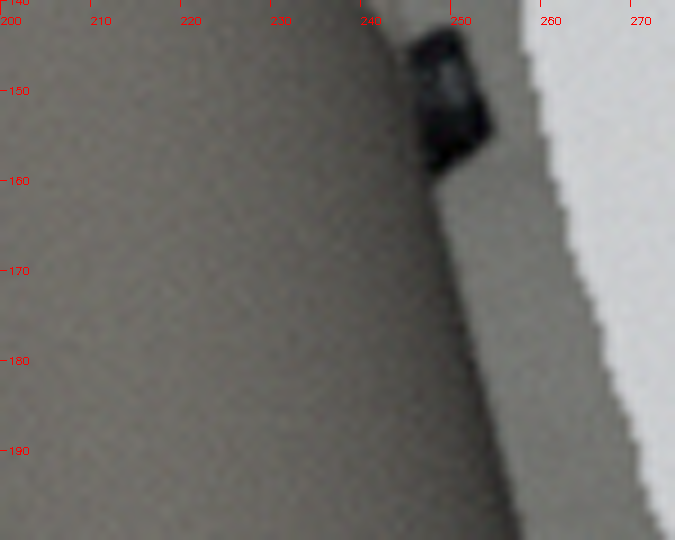

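View pics/d2.png

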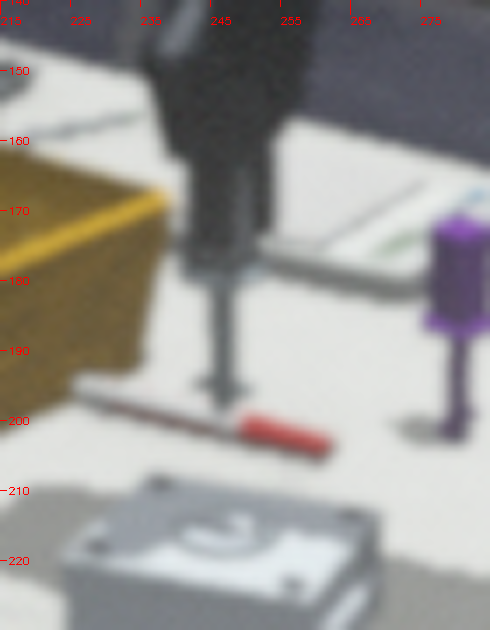

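Lugs show about 8 px wide at (241–249.5,195), close to broadside, so they lie across the jaws at a yaw of about 18°. I'll settle the pose and measure the alignment.

Run:
```python
from h import *
stat();goto([.608,.027,.145],-72.5)
```

```text
t5.85 p [607.525  26.098 169.267] yaw -72.43 tilt [-0.003 -0.001] F [ 0.404 -0.675 -1.221] M [-0.039 -0.019  0.059] op 0.270 q [ 0.061  0.384 -0.225  1.704  0.096  1.067 -1.459]
shift [-0.027  0.809 -0.024] turn [0.001 0.011 0.034]
```

```bash
python3 -m creep '[0,0.3,0,0,0,0,15, 0,0.6,0,0,0,0,15, 0,0.8,0,0,0,0,15, 0,0.8,0,0,0,0,15, 0,0.8,0,0,0,0,15]'
python3 - <<'E'
from h import *
stat()
s=np.mean([viewer.grab_frame("scene").astype(float) for _ in range(6)],0)[:,:,::-1]
stat()
crop(np.clip(s*1.2,0,255).astype(np.uint8),228,178,40,50,12,"e2")
st=telemetry.get_state();p=st["eef_pos"]
for z in (-.0045-0,): pass
end=p+[0,0,-.070]; lug=end+[0,0,.011]; col=end+[0,0,.060]
print(proj("scene",[end,lug,col]), proj("scene",[[.608,.027,.047]]))
E
```

```text
time_s: 6.48
eef_pos: [0.6089, 0.0262, 0.1473]
tcp_rot: [-0.108, 0.107, -0.699, 0.699]
wrist_force: [-0.8, 0.9, -1.2]
opening: 0.269
t6.47 p [608.861  26.186 147.253] yaw -72.50 tilt [ 0.001 -0.   ] F [-0.834  0.892 -1.202] M [-0.004 -0.005 -0.006] op 0.269 q [ 0.059  0.406 -0.223  1.725  0.103  1.021 -1.465]
t6.78 p [608.768  26.308 147.239] yaw -72.49 tilt [ 0. -0.] F [ 0.382 -0.373 -0.993] M [ 0.023 -0.017 -0.006] op 0.266 q [ 0.059  0.406 -0.223  1.726  0.103  1.021 -1.465]
[[248.028 205.499]
 [248.031 201.883]
 [248.044 185.481]] [[248.075 215.475]]
```

View pics/e2.png

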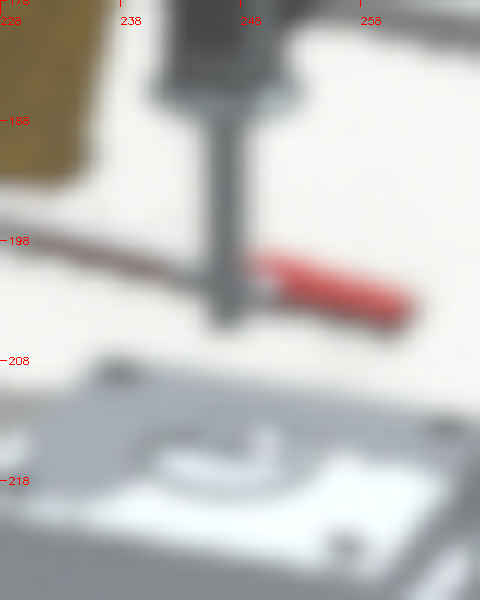

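The rod axis is at u≈246.8 and its end at v≈205.3. The plug ellipse and the mean of the screw holes are at u≈247.2, v≈216, so a correction of about 1.5 mm is needed.

Run:
```python
from h import *
stat();goto([.6074,.0264,.122],-72.5)
```

```text
t6.78 p [608.768  26.308 147.239] yaw -72.49 tilt [ 0. -0.] F [ 0.382 -0.373 -0.993] M [ 0.023 -0.017 -0.006] op 0.266 q [ 0.059  0.406 -0.223  1.726  0.103  1.021 -1.465]
shift [ 0.043  0.841 -0.017] turn [-0.002  0.002 -0.004]
```

```bash
python3 -m creep '[0.04,0.2,-0.02,0,0,0,15, 0.04,0.4,-0.02,0,0,0,15, 0.04,0.6,-0.02,0,0,0,15, 0.04,0.7,-0.02,0,0,0,15, 0.04,0.8,-0.02,0,0,0,15, 0.04,0.8,-0.02,0,0,0,15]'
python3 - <<'E'
from h import *
stat()
s=np.mean([viewer.grab_frame("scene").astype(float) for _ in range(4)],0)[:,:,::-1]
stat()
crop(np.clip((s-60)*1.7,0,255).astype(np.uint8),228,190,36,36,16,"f2")
E
```

```text
time_s: 7.52
eef_pos: [0.6072, 0.0264, 0.1228]
tcp_rot: [-0.107, 0.108, -0.699, 0.699]
wrist_force: [-1.0, 0.1, -1.3]
opening: 0.27
t7.53 p [607.209  26.428 122.781] yaw -72.49 tilt [-0. -0.] F [-1.02   0.112 -1.251] M [-0.009 -0.044 -0.016] op 0.270 q [ 0.056  0.43  -0.221  1.75   0.111  0.974 -1.472]
t7.72 p [607.466  26.457 123.209] yaw -72.50 tilt [ 0. -0.] F [ 0.041 -0.239 -0.929] M [0.02  0.032 0.003] op 0.265 q [ 0.056  0.43  -0.221  1.75   0.111  0.974 -1.472]
```

View pics/f2.png

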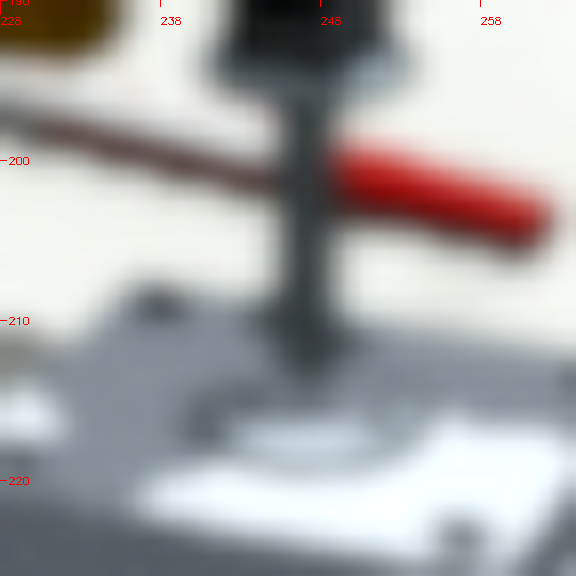

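The rod, at u≈247.1, is now centred on the plug ring (239.8–254.5). I'll descend slowly.

```bash
python3 -m creep '[0,0.05,0,0,0,0,15, 0,0.1,0,0,0,0,15, 0,0.15,0,0,0,0,15, 0,0.2,0,0,0,0,15, 0,0.25,0,0,0,0,15, 0,0.29,0,0,0,0,15]'
python3 - <<'E'
from h import *
stat()
E
```

```text
time_s: 8.48
eef_pos: [0.6073, 0.0264, 0.1142]
tcp_rot: [-0.108, 0.108, -0.699, 0.699]
wrist_force: [-0.0, -0.5, -0.9]
opening: 0.268
t8.47 p [607.293  26.44  114.17 ] yaw -72.49 tilt [-0. -0.] F [-0.014 -0.471 -0.95 ] M [-0.01  -0.041  0.008] op 0.268 q [ 0.055  0.44  -0.219  1.757  0.114  0.957 -1.475]
```

```bash
python3 -m creep '[0,0.05,0,0,0,0,15, 0,0.1,0,0,0,0,15, 0,0.14,0,0,0,0,15,0,0.14,0,0,0,0,15]'
python3 - <<'E'
from h import *
stat()
E
```

```text
time_s: 8.98
eef_pos: [0.6072, 0.0265, 0.11]
tcp_rot: [-0.108, 0.108, -0.699, 0.699]
wrist_force: [0.5, 0.3, -0.3]
opening: 0.27
t8.97 p [607.213  26.47  109.956] yaw -72.49 tilt [-0. -0.] F [ 0.528  0.283 -0.26 ] M [ 0.04  -0.047  0.047] op 0.270 q [ 0.055  0.444 -0.219  1.761  0.115  0.949 -1.476]
```

```bash
python3 -m creep '[0,0.04,0,0,0,0,15, 0,0.08,0,0,0,0,15, 0,0.12,0,0,0,0,15,0,0.12,0,0,0,0,15]'
python3 - <<'E'
from h import *
stat()
s=np.mean([viewer.grab_frame("scene").astype(float) for _ in range(4)],0)[:,:,::-1]
stat()
crop(np.clip((s-60)*1.7,0,255).astype(np.uint8),228,190,36,36,16,"g2")
E
```

```text
time_s: 9.48
eef_pos: [0.6072, 0.0264, 0.1063]
tcp_rot: [-0.108, 0.108, -0.699, 0.699]
wrist_force: [-0.7, -0.5, -1.2]
opening: 0.271
t9.47 p [607.177  26.423 106.339] yaw -72.49 tilt [-0. -0.] F [-0.719 -0.499 -1.242] M [-0.009  0.013  0.039] op 0.271 q [ 0.054  0.449 -0.218  1.764  0.117  0.942 -1.477]
t9.68 p [607.365  26.462 106.567] yaw -72.49 tilt [ 0. -0.] F [-0.517 -0.775 -0.597] M [-0.045  0.002 -0.022] op 0.268 q [ 0.054  0.448 -0.218  1.763  0.117  0.942 -1.477]
```

View pics/g2.png

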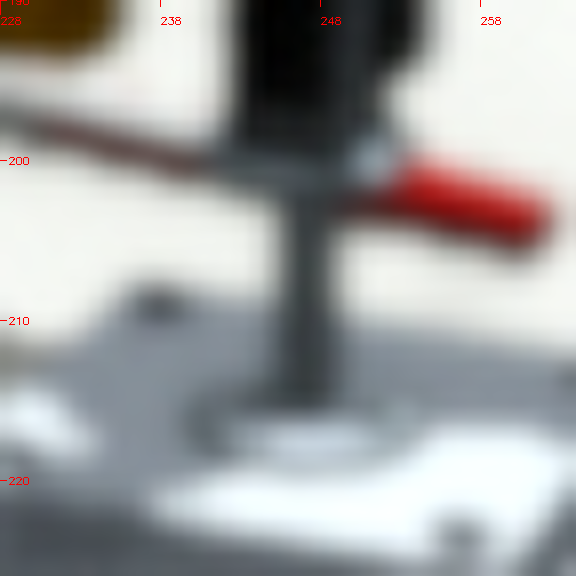

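The foot is in the keyhole and the lugs are passing through the slot with no contact force. I'll continue toward the chamber floor.

```bash
python3 -m creep '[0,0.05,0,0,0,0,15, 0,0.1,0,0,0,0,15, 0,0.15,0,0,0,0,15,0,0.2,0,0,0,0,15,0,0.25,0,0,0,0,15,0,0.27,0,0,0,0,15]'
python3 - <<'E'
from h import *
stat()
E
```

```text
time_s: 10.42
eef_pos: [0.6072, 0.0264, 0.0982]
tcp_rot: [-0.108, 0.108, -0.699, 0.699]
wrist_force: [-0.5, 0.1, -0.6]
opening: 0.267
t10.43 p [607.228  26.438  98.248] yaw -72.49 tilt [-0. -0.] F [-0.527  0.094 -0.637] M [ 0.001  0.019 -0.012] op 0.267 q [ 0.053  0.458 -0.217  1.77   0.12   0.927 -1.479]
```

```bash
python3 -m creep '[0,0.03,0,0,0,0,15, 0,0.06,0,0,0,0,15, 0,0.08,0,0,0,0,15,0,0.08,0,0,0,0,15]'
python3 - <<'E'
from h import *
stat()
E
python3 -m creep '[0,0.02,0,0,0,0,15, 0,0.04,0,0,0,0,15,0,0.04,0,0,0,0,15]'
python3 - <<'E'
from h import *
stat()
E
```

```text
time_s: 10.92
eef_pos: [0.6073, 0.0264, 0.0959]
tcp_rot: [-0.108, 0.108, -0.699, 0.699]
wrist_force: [0.3, 0.4, -1.0]
opening: 0.268
t10.93 p [607.272  26.44   95.934] yaw -72.49 tilt [-0. -0.] F [ 0.344  0.397 -0.996] M [ 0.049  0.011 -0.   ] op 0.268 q [ 0.053  0.461 -0.217  1.771  0.12   0.922 -1.48 ]
time_s: 11.3
eef_pos: [0.6072, 0.0264, 0.0947]
tcp_rot: [-0.108, 0.108, -0.699, 0.699]
wrist_force: [0.1, 0.2, -1.3]
opening: 0.268
t11.30 p [607.236  26.436  94.731] yaw -72.49 tilt [-0. -0.] F [ 0.098  0.195 -1.269] M [0.044 0.05  0.021] op 0.268 q [ 0.053  0.462 -0.217  1.772  0.121  0.92  -1.481]
```

```bash
python3 -m creep '[0,-0.03,0,0,-0.3,0,15, 0,-0.03,0,0,-1,0,15, 0,-0.03,0,0,-1.8,0,15, 0,-0.03,0,0,-2.6,0,15, 0,-0.03,0,0,-3.4,0,15, 0,-0.03,0,0,-4.2,0,15, 0,-0.03,0,0,-5,0,15, 0,-0.03,0,0,-5,0,15]'
python3 - <<'E'
from h import *
stat()
E
```

```text
time_s: 12.3
eef_pos: [0.6077, 0.026, 0.0959]
tcp_rot: [-0.285, 0.284, -0.647, 0.648]
wrist_force: [0.3, -1.6, -0.8]
opening: 0.274
t12.30 p [607.741  25.983  95.94 ] yaw -42.53 tilt [ 0.001 -0.   ] F [ 0.282 -1.581 -0.776] M [-0.194 -0.228  0.006] op 0.274 q [ 0.141  0.471 -0.331  1.769  0.185  0.932 -1.01 ]
```

```bash
python3 -m creep '[0,0,0,0,-0.5,0,15, 0,0,0,0,-1.3,0,15, 0,0,0,0,-2.1,0,15, 0,0,0,0,-2.9,0,15, 0,0,0,0,-3.7,0,15, 0,0,0,0,-4.5,0,15, 0,0,0,0,-5,0,15, 0,0,0,0,-5,0,15]'
python3 - <<'E'
from h import *
stat()
E
```

```text
time_s: 13.3
eef_pos: [0.6093, 0.0249, 0.0964]
tcp_rot: [-0.443, 0.441, -0.551, 0.553]
wrist_force: [3.8, -2.5, -0.3]
opening: 0.27
t13.30 p [609.263  24.876  96.403] yaw -12.62 tilt [ 0.004 -0.002] F [ 3.828 -2.504 -0.296] M [-0.834 -1.156 -0.066] op 0.270 q [ 0.227  0.486 -0.445  1.765  0.253  0.944 -0.542]
```

```bash
python3 -m creep '[0.015,0,0.03,0,0,0,15, 0.028,0,0.058,0,0,0,15, 0.028,0,0.058,0,0,0,15]'
python3 - <<'E'
from h import *
stat()
E
```

```text
time_s: 13.68
eef_pos: [0.6093, 0.0248, 0.0961]
tcp_rot: [-0.443, 0.442, -0.551, 0.552]
wrist_force: [3.9, -3.3, 1.7]
opening: 0.269
t13.68 p [609.318  24.805  96.082] yaw -12.52 tilt [ 0.001 -0.001] F [ 3.872 -3.285  1.731] M [-0.972 -0.91  -0.014] op 0.269 q [ 0.228  0.488 -0.445  1.762  0.252  0.947 -0.539]
```

Lateral contact is only about 5 N, and it implies the rod sits about 2 mm off the TCP along tool −x. I'll compensate for that during the rest of the turn.

```bash
python3 -m creep '[0,0,0.01,0,-0.5,0,15, 0,0,0.02,0,-1.3,0,15, 0,0,0.03,0,-2.1,0,15, -0.01,0,0.04,0,-2.9,0,15, -0.01,0,0.04,0,-3.7,0,15, -0.02,0,0.04,0,-4.5,0,15, -0.02,0,0.04,0,-5,0,15, -0.02,0,0.04,0,-5,0,15]'
python3 - <<'E'
from h import *
stat()
E
```

```text
time_s: 14.68
eef_pos: [0.611, 0.0248, 0.0958]
tcp_rot: [0.57, -0.57, 0.417, -0.419]
wrist_force: [5.3, -3.2, -1.4]
opening: 0.268
t14.68 p [611.045  24.827  95.84 ] yaw 17.50 tilt [ 0.002 -0.001] F [ 5.293 -3.222 -1.374] M [-1.057 -1.359  0.055] op 0.268 q [ 0.312  0.511 -0.561  1.757  0.323  0.965 -0.072]
```

```bash
python3 -m creep '[0.02,0,0.015,0,0,0,15, 0.035,0,0.03,0,0,0,15, 0.035,0,0.03,0,0,0,15]'
python3 - <<'E'
from h import *
stat()
s=np.mean([viewer.grab_frame("scene").astype(float) for _ in range(3)],0)[:,:,::-1]
stat()
crop(np.clip((s-60)*1.5,0,255).astype(np.uint8),228,180,40,46,14,"h2")
E
```

```text
time_s: 15.05
eef_pos: [0.6113, 0.0247, 0.0958]
tcp_rot: [-0.57, 0.57, -0.418, 0.418]
wrist_force: [3.3, -3.1, -0.1]
opening: 0.273
t15.05 p [611.345  24.711  95.757] yaw 17.51 tilt [ 0. -0.] F [ 3.265 -3.086 -0.121] M [-0.896 -0.951  0.01 ] op 0.273 q [ 0.312  0.512 -0.56   1.754  0.323  0.967 -0.07 ]
t15.20 p [611.331  24.739  95.735] yaw 17.51 tilt [ 0. -0.] F [ 2.806 -2.797  0.333] M [-0.954 -0.962 -0.095] op 0.268 q [ 0.312  0.512 -0.561  1.754  0.323  0.967 -0.07 ]
```

View pics/h2.png

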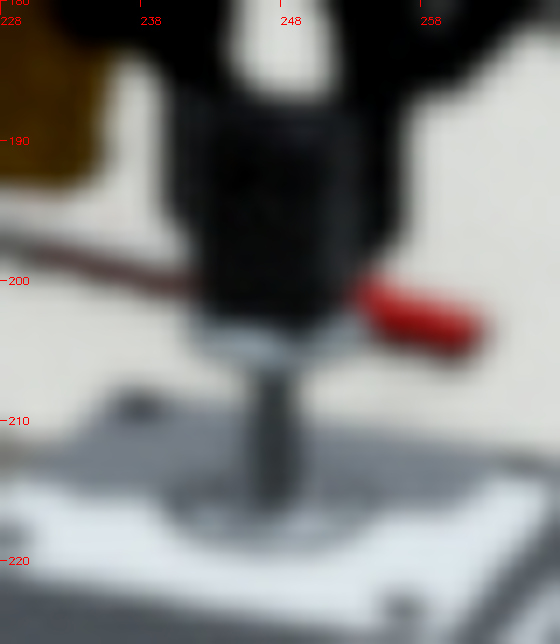

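```bash
python3 -m creep '[0.02,0,0.01,0,0,0,15, 0.04,-0.03,0.02,0,0,0,15, 0.04,-0.06,0.02,0,0,0,15, 0.04,-0.09,0.02,0,0,0,15,0.04,-0.12,0.02,0,0,0,15]'
python3 - <<'E'
from h import *
stat()
E
```

```text
time_s: 15.82
eef_pos: [0.6111, 0.0242, 0.0985]
tcp_rot: [-0.57, 0.571, -0.419, 0.417]
wrist_force: [1.7, -1.1, -8.5]
opening: 0.269
t15.82 p [611.129  24.218  98.541] yaw 17.53 tilt [-0.002  0.   ] F [ 1.652 -1.126 -8.516] M [-0.366 -0.608 -0.073] op 0.269 q [ 0.314  0.51  -0.562  1.751  0.319  0.975 -0.066]
```

The lugs are hooked: there is a 7 N pull with the lateral load low. I'll draw it up slowly.

```bash
python3 -m creep '[0,-0.03,0,0,0,0,15, 0,-0.06,0,0,0,0,15, 0,-0.1,0,0,0,0,15, 0,-0.14,0,0,0,0,15]' 90
python3 - <<'E'
from h import *
stat()
E
python3 -m creep '[0,-0.03,0,0,0,0,15, 0,-0.06,0,0,0,0,15, 0,-0.1,0,0,0,0,15, 0,-0.14,0,0,0,0,15, 0,-0.18,0,0,0,0,15]'
python3 - <<'E'
from h import *
stat()
E
```

```text
time_s: 16.32
eef_pos: [0.6109, 0.024, 0.1025]
tcp_rot: [-0.57, 0.571, -0.419, 0.417]
wrist_force: [0.9, -0.7, -15.3]
opening: 0.266
t16.32 p [610.888  24.036 102.467] yaw 17.52 tilt [-0.003  0.   ] F [  0.887  -0.708 -15.3  ] M [-0.164 -0.325  0.031] op 0.266 q [ 0.316  0.506 -0.564  1.748  0.316  0.983 -0.063]
time_s: 16.95
eef_pos: [0.6121, 0.0241, 0.1091]
tcp_rot: [0.57, -0.57, 0.418, -0.418]
wrist_force: [0.3, -0.1, -14.8]
opening: 0.269
t16.95 p [612.141  24.076 109.104] yaw 17.51 tilt [-0.  0.] F [  0.286  -0.122 -14.829] M [-0.039  0.014 -0.02 ] op 0.269 q [ 0.318  0.498 -0.566  1.742  0.311  0.992 -0.06 ]
```

Pull is about 14 N and the plug is moving. I'll continue.

```bash
python3 -m creep '[0,-0.04,0,0,0,0,15, 0,-0.09,0,0,0,0,15, 0,-0.14,0,0,0,0,15, 0,-0.19,0,0,0,0,15, 0,-0.24,0,0,0,0,15, 0,-0.3,0,0,0,0,15, 0,-0.36,0,0,0,0,15,0,-0.4,0,0,0,0,15]'
python3 - <<'E'
from h import *
stat()
s=np.mean([viewer.grab_frame("scene").astype(float) for _ in range(2)],0)[:,:,::-1]
crop(np.clip((s-60)*1.5,0,255).astype(np.uint8),228,175,40,50,12,"i2")
E
```

```text
time_s: 17.95
eef_pos: [0.6123, 0.0239, 0.121]
tcp_rot: [0.57, -0.57, 0.418, -0.418]
wrist_force: [-0.2, -0.5, -3.8]
opening: 0.272
t17.95 p [612.28   23.882 121.01 ] yaw 17.50 tilt [ 0. -0.] F [-0.242 -0.516 -3.845] M [ 0.01  -0.031 -0.005] op 0.272 q [ 0.323  0.485 -0.571  1.732  0.302  1.013 -0.052]
```

View pics/i2.png

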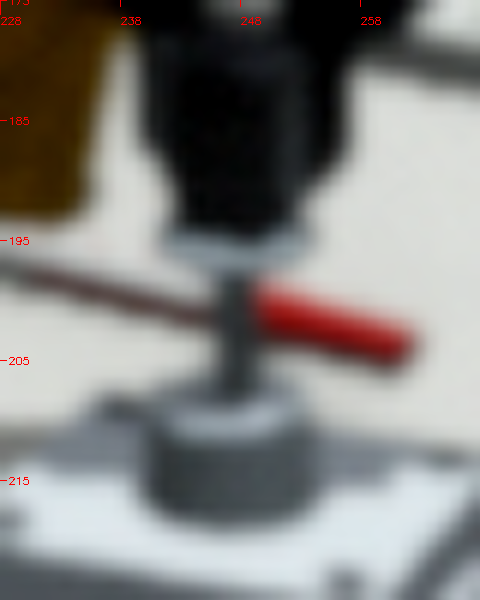

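Plug is about 22 mm out (its top is at v≈209) and only its weight is left. I'll lift it clear.

```bash
python3 -m creep '[0,-0.08,0,0,0,0,15, 0,-0.2,0,0,0,0,15, 0,-0.35,0,0,0,0,15, 0,-0.55,0,0,0,0,15, 0,-0.8,0,0,0,0,15, 0,-1.1,0,0,0,0,15, 0,-1.4,0,0,0,0,15,0,-1.6,0,0,0,0,15]'
python3 - <<'E'
from h import *
stat()
print(ray("top",134.5,203.5,0))
for p in [(91,175),(179,173),(179,233),(88,234)]: print("floor",ray("top",*p,0.0))
goto([.558,.27,.165],30)
E
```

```text
time_s: 19.05
eef_pos: [0.6125, 0.024, 0.1698]
tcp_rot: [0.57, -0.57, 0.418, -0.418]
wrist_force: [-0.3, 0.2, -3.2]
opening: 0.266
t19.05 p [612.538  23.958 169.823] yaw 17.51 tilt [ 0.001 -0.   ] F [-0.299  0.151 -3.197] M [-0.009 -0.061  0.057] op 0.266 q [ 0.338  0.434 -0.589  1.687  0.266  1.1   -0.024]
[0.554 0.285 0.   ]
floor [0.633 0.403 0.   ]
floor [0.633 0.168 0.   ]
floor [0.474 0.166 0.   ]
floor [0.476 0.404 0.   ]
shift [-8.368  0.158  0.733] turn [-0.009 -2.082  0.005]
```

```bash
python3 -m creep '[-0.1,0,0,0,-0.1,0,15, -0.4,0,0,0,-0.3,0,15, -0.9,0,0.05,0,-0.5,0,15, -1.5,0,0.1,0,-0.7,0,15, -2.1,0,0.15,0,-0.9,0,15, -2.7,0,0.2,0,-1.1,0,15, -3.3,0,0.25,0,-1.3,0,15, -3.9,0,0.3,0,-1.5,0,15]'
python3 - <<'E'
from h import *
stat();goto([.558,.27,.165],30)
E
```

```text
time_s: 20.05
eef_pos: [0.5853, 0.1395, 0.1689]
tcp_rot: [-0.602, 0.602, -0.372, 0.372]
wrist_force: [0.8, -0.1, -3.6]
opening: 0.268
t20.05 p [585.325 139.458 168.905] yaw 26.60 tilt [ 0. -0.] F [ 0.834 -0.064 -3.645] M [-0.002  0.007 -0.053] op 0.268 q [ 0.197  0.429 -0.656  1.714  0.289  1.097 -0.084]
shift [-4.299  0.13   1.134] turn [-0.001 -0.567  0.001]
```

```bash
python3 -m creep '[-0.6,0,0.15,0,-0.1,0,15, -1.2,0,0.3,0,-0.2,0,15, -1.8,0,0.45,0,-0.3,0,15, -2.4,0,0.6,0,-0.4,0,15, -3.0,0,0.8,0,-0.5,0,15, -3.5,0,0.9,0,-0.5,0,15, -3.9,0,1.0,0,-0.5,0,15, -4.1,0,1.1,0,-0.5,0,15]'; python3 -m creep '[-0.05,0.1,0,0,0,0,15, -0.05,0.3,0,0,0,0,15, -0.05,0.6,0,0,0,0,15, -0.05,0.9,0,0,0,0,15, -0.05,1.2,0,0,0,0,15, -0.05,1.5,0,0,0,0,15, -0.05,1.65,0,0,0,0,15, -0.05,1.65,0,0,0,0,15]';python3 - <<'E'
from h import *
stat()
s=np.mean([viewer.grab_frame("scene").astype(float) for _ in range(2)],0)[:,:,::-1]
crop(np.clip((s-30)*1.3,0,255).astype(np.uint8),130,180,130,125,5,"j2")
E
```

```text
time_s: 21.05
eef_pos: [0.56, 0.2639, 0.1689]
tcp_rot: [-0.611, 0.611, -0.356, 0.356]
wrist_force: [0.4, -0.4, -4.1]
opening: 0.265
time_s: 22.05
eef_pos: [0.5593, 0.2642, 0.119]
tcp_rot: [-0.611, 0.611, -0.356, 0.356]
wrist_force: [0.0, -0.4, -3.5]
opening: 0.267
t22.05 p [559.285 264.186 118.968] yaw 29.51 tilt [-0.001 -0.   ] F [ 0.02  -0.377 -3.549] M [-0.013  0.036  0.017] op 0.267 q [-0.015  0.519 -0.667  1.717  0.365  1.034 -0.293]
```

View pics/j2.png

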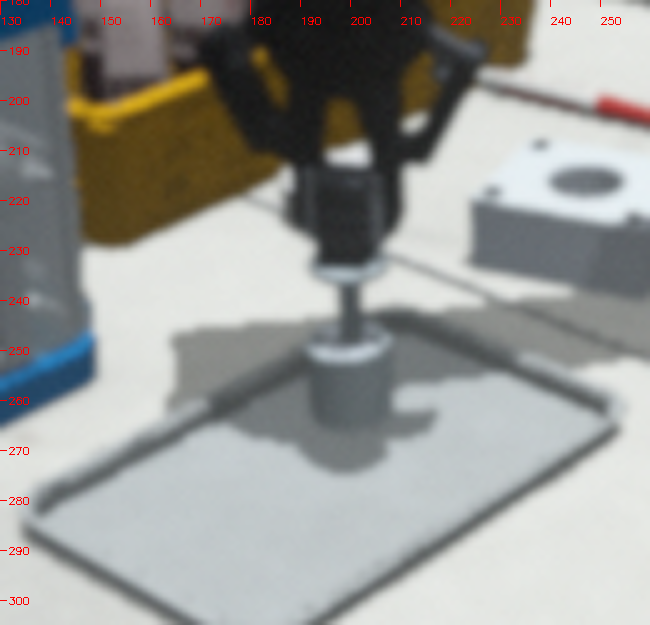

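The plug hangs upright over the tray floor with its bottom at about (197,265). I'll lower it gently.

```bash
python3 -m creep '[0,0.1,0,0,0,0,15, 0,0.22,0,0,0,0,15, 0,0.36,0,0,0,0,15, 0,0.5,0,0,0,0,15, 0,0.6,0,0,0,0,15, 0,0.68,0,0,0,0,15, 0,0.75,0,0,0,0,15, 0,0.78,0,0,0,0,15]'; python3 -m creep '[0,0.02,0,0,0,0,15, 0,0.04,0,0,0,0,15, 0,0.06,0,0,0,0,15, 0,0.08,0,0,0,0,15, 0,0.1,0,0,0,0,15, 0,0.12,0,0,0,0,15, 0,0.14,0,0,0,0,15, 0,0.16,0,0,0,0,15]';python3 - <<'E'
from h import *
stat()
E
```

```text
time_s: 23.15
eef_pos: [0.5595, 0.2643, 0.0959]
tcp_rot: [-0.611, 0.611, -0.356, 0.356]
wrist_force: [-0.1, -0.2, -4.0]
opening: 0.267
time_s: 24.15
eef_pos: [0.5595, 0.2643, 0.0911]
tcp_rot: [-0.611, 0.611, -0.356, 0.356]
wrist_force: [-0.7, -0.3, -3.5]
opening: 0.27
t24.15 p [559.495 264.255  91.098] yaw 29.51 tilt [-0. -0.] F [-0.722 -0.296 -3.472] M [-0.026 -0.018 -0.008] op 0.270 q [-0.027  0.551 -0.652  1.738  0.391  0.986 -0.313]
```

```bash
python3 -m creep '[0,0.02,0,0,0,0,15, 0,0.04,0,0,0,0,15, 0,0.06,0,0,0,0,15, 0,0.08,0,0,0,0,15, 0,0.08,0,0,0,0,15]';python3 - <<'E'
from h import *
stat()
E
```

```text
time_s: 24.78
eef_pos: [0.5596, 0.2644, 0.0889]
tcp_rot: [0.611, -0.611, 0.356, -0.356]
wrist_force: [0.1, 0.3, -2.4]
opening: 0.272
t24.77 p [559.621 264.377  88.864] yaw 29.51 tilt [0. 0.] F [ 0.071  0.304 -2.431] M [-0.037 -0.025 -0.051] op 0.272 q [-0.029  0.553 -0.65   1.74   0.393  0.982 -0.314]
```

```bash
python3 -m creep '[0,0.02,0,0,0,0,15, 0,0.04,0,0,0,0,15, 0,0.06,0,0,0,0,15, 0,0.06,0,0,0,0,15]';python3 - <<'E'
from h import *
stat()
E
python3 -m creep '[0,0.02,0,0,0,0,15, 0,0.035,0,0,0,0,15, 0,0.035,0,0,0,0,15]';python3 - <<'E'
from h import *
stat()
E
```

```text
time_s: 25.28
eef_pos: [0.5594, 0.2643, 0.0869]
tcp_rot: [-0.611, 0.611, -0.356, 0.356]
wrist_force: [-0.2, 0.1, -0.9]
opening: 0.265
t25.27 p [559.448 264.26   86.89 ] yaw 29.51 tilt [-0. -0.] F [-0.234  0.123 -0.908] M [-0.016 -0.001 -0.013] op 0.265 q [-0.029  0.556 -0.649  1.741  0.395  0.979 -0.316]
time_s: 25.65
eef_pos: [0.5596, 0.2643, 0.0863]
tcp_rot: [-0.611, 0.611, -0.356, 0.356]
wrist_force: [-1.1, -0.3, 3.0]
opening: 0.267
t25.65 p [559.563 264.325  86.301] yaw 29.51 tilt [ 0. -0.] F [-1.105 -0.294  2.969] M [-0.173  0.255  0.051] op 0.267 q [-0.03   0.556 -0.649  1.742  0.395  0.978 -0.316]
```

The nose is on the chamber floor with a contact of about 4 N. I'll release.

```bash
python3 -m creep '[0,0,0,0,0,0,26, 0,0,0,0,0,0,28, 0,0,0,0,0,0,34, 0,0,0,0,0,0,45, 0,0,0,0,0,0,60, 0,0,0,0,0,0,70, 0,0,0,0,0,0,70]';python3 - <<'E'
from h import *
stat()
s=np.mean([viewer.grab_frame("scene").astype(float) for _ in range(2)],0)[:,:,::-1]
crop(np.clip((s-30)*1.3,0,255).astype(np.uint8),150,190,90,90,7,"k2")
E
```

```text
time_s: 26.52
eef_pos: [0.5595, 0.2643, 0.0859]
tcp_rot: [-0.611, 0.611, -0.356, 0.356]
wrist_force: [1.2, -0.2, -0.2]
opening: 0.818
t26.52 p [559.517 264.284  85.948] yaw 29.51 tilt [ 0. -0.] F [ 1.235 -0.242 -0.181] M [-0.039  0.052 -0.007] op 0.818 q [-0.03   0.557 -0.649  1.742  0.396  0.977 -0.316]
```

View pics/k2.png

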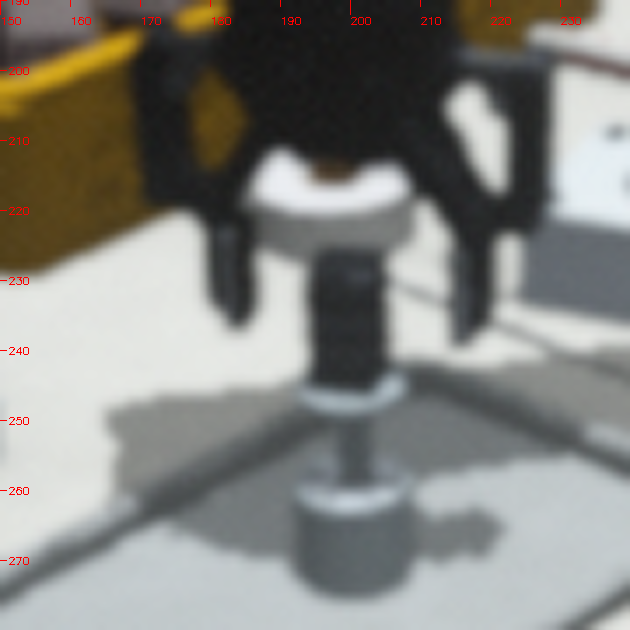

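Released: the puller stands upright in the plug at (199,260), with the fingers clear on both sides. I'll retreat straight up.

```bash
python3 -m creep '[0,-0.2,0,0,0,0,75, 0,-0.6,0,0,0,0,75, 0,-1.2,0,0,0,0,75, 0,-2,0,0,0,0,75, 0,-2.8,0,0,0,0,75, 0,-3.5,0,0,0,0,75, 0,-4,0,0,0,0,75, 0,-4,0,0,0,0,75]';python3 - <<'E'
from h import *
stat()
s=viewer.grab_frame("scene");cv2.imwrite("pics/l1.png",s[:,:,::-1]);crop(s[:,:,::-1],150,190,110,90,6,"l3")
s=viewer.grab_frame("top");cv2.imwrite("pics/l2.png",s[:,:,::-1])
E
```

```text
time_s: 27.62
eef_pos: [0.5601, 0.2648, 0.2074]
tcp_rot: [0.612, -0.61, 0.356, -0.357]
wrist_force: [0.9, 0.3, 0.6]
opening: 0.877
t27.62 p [560.147 264.751 207.393] yaw 29.50 tilt [0.002 0.001] F [0.933 0.251 0.634] M [ 0.002  0.04  -0.014] op 0.877 q [ 0.014  0.433 -0.702  1.629  0.297  1.187 -0.24 ]
```

View pics/l1.png

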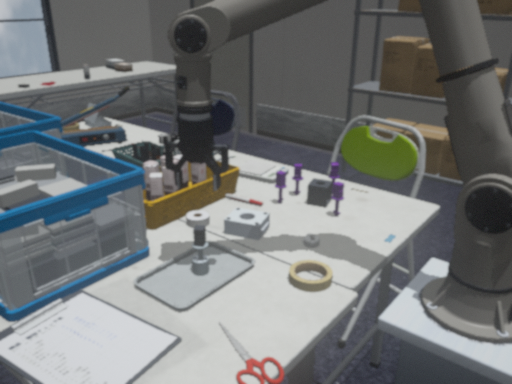

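View pics/l3.png

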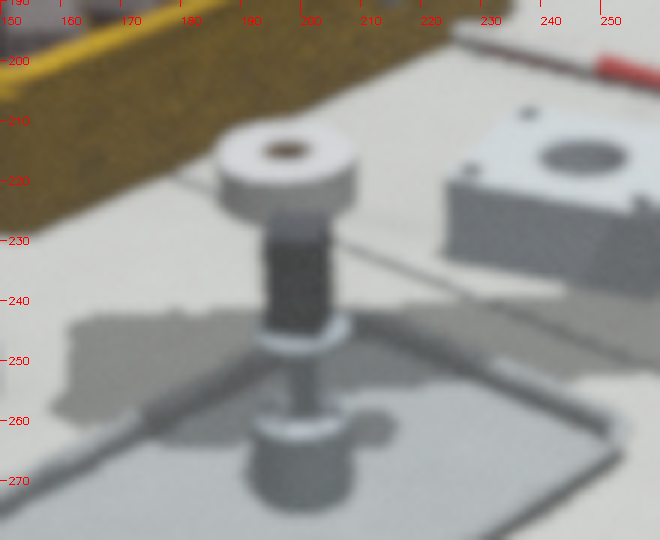

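View pics/l2.png

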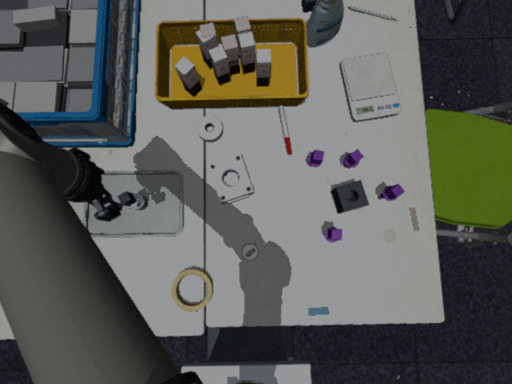

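The plug stands upright in the tray with the puller in it. The bore is empty, the gripper is clear, and the label roll (198,217), counter, pen and purple rods are where they started.

```bash
python3 -c "
from station import job
print(job.hand_in())"
```

```text
the job is handed in; nothing more can be done
None
```

The job is done and handed in at about 28 s of the 72 s allowed. I took the puller from its stand, passed its foot through the slot with almost no contact force and turned it 90° to hook. I then drew the plug straight up and set it down slowly in the tray with the puller still in it.

**Forces:**
- **Pulling:** the wrist read at most about 15 N at the end of a move.
- **Set-down:** about 4 N as the puller's nose came to rest on the plug's chamber floor.
- **Sideways:** the rod sat about 2 mm off centre in the grip, so it pushed sideways on the keyhole with up to about 6 N during the turn. I shifted the arm to ease this before pulling.

I only read forces at the end of each move, so short peaks in between would not show.

**Last checks:** in the last pictures the plug stands upright in the tray with the puller in it. The bore is empty and the gripper is about 0.12 m above where it let go. The purple rods, label roll, counter and pen look unmoved by eye. No check failed or disagreed.

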